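# Find and mark the rubbing spot of a hand lap

### The job

The plate of this little hand lap rubs on its guide block somewhere in its turn. Turn the plate gently by its knob, without shoving the lap along the bench, feel where it drags hardest, and leave it stopped at that tightest place; then stand the brass marker upright on the plate's edge right in front of the guide block, so that the spot can be dressed later. Leave the other things on the bench where they are.

Things in the scene. Friction and masses are not known exactly. Their poses are not given: they have to be found in the camera images.
- stand: Grey stand of the hand lap (a 160 mm disc turned by hand on an upright spindle). Not bolted down: about 6.6 kg in all on a rubber foot, it slides or rocks at 30 to 50 N of sideways push. Origin on the bench, on the spindle axis; x points level from the axis towards the guide block, z up. Round foot 170 mm diameter.
- lap: The lap plate: aluminium disc, 160 mm diameter, turning without end either way on the stand's upright axis; it stays where it is left (bearing drag about 0.03 N m). Origin at the centre of its flat top face, 85 mm above the bench; x points from the axis to the knob, z up. Under its 4 mm lip hides a drum, out of round at one place (high spot), never within 65 degrees of the knob.
- rub_point (a point): Point under the plate's lip, 75 mm from the axis towards the block, where the block's sprung rubber shoe meets the high spot as it passes. There the drag rises smoothly to one peak and falls again, over about 40 degrees of turn in all; at the peak some 6 to 14 N more is needed at the knob. Tightest place: within 10 degrees of the peak. Clear of it at the start.
- knob_mid (a point): Centre, half-way up, of the turning knob: upright wooden cylinder 18 mm diameter, 38 mm long, its centre 22 mm above the plate's top face and 45 mm from the axis. It spins freely on its own pin, so a gripper may hold it without turning as the plate goes round. Its top is 41 mm above the plate.
- guard: Dark steel guide block beside the plate's edge, fixed to the stand, 28 x 40 mm, its top 78 mm above the bench (7 mm below the plate's top face); it carries the rubber shoe that bears on the drum under the lip. Origin and axes as for the stand; the block's centre lies 105 mm from the axis along x.
- mark_spot (a point): Point on the plate's top face, right in front of the guide block, 20 mm in from the plate's edge (60 mm from the axis, on the line to the block). It is fixed to the block and does not turn. The marker belongs here.
- marker_mid (a point): Centre, half-way up (20 mm above its underside), of the loose brass marker: an upright round peg 20 mm diameter, 40 mm high, with a foot 26 mm diameter and 4 mm thick and a slightly tapered top; 90 g. It stands on the bench to the right of the lap. z points up along it.
- ring_clamp: Bystander, leave alone: wooden hand clamp, a rounded block 120 x 26 x 30 mm high, lying; origin under its centre, length along x.
- compound_bar: Bystander, leave alone: reddish block of polishing compound, 60 x 34 x 28 mm high, lying near the lap; origin under its centre.
- stone_jar: Bystander, leave alone: small glass jar with a metal cap, 44 mm diameter, 50 mm high, standing near the lap; origin under its centre.
- findings_dish: Bystander, leave alone: white ceramic dish, 70 mm diameter, 22 mm high; origin under its centre.
- hammer: Bystander, leave alone: small hammer, 220 mm long, lying on the right side of the bench.
- screwdriver: Bystander, leave alone: screwdriver, 150 mm long, lying on the left side of the bench.
- bezel_punch_block: Bystander, leave alone: plain round steel block, 50 mm diameter, 35 mm high; origin under its centre.

How it is judged (in metres and radians):
On the way:
1. the plate is stopped at the tightest place of its turn, the knob let go (contact force between lap and guard above 4.6 N and angular speed of lap below 0.05 rad/s and contact force between the fingers and lap below 0.1 N), for 0.4 s.
At the end, for the whole second after the job is handed in: The plate is at rest with its high spot against the guide block (rubbing force on the shoe over 4.6 N, that is within about 10 degrees of the tightest place), and the marker stands upright (within 0.1 rad) on the plate, its centre within 15 mm of the mark spot in front of the block (contact force between lap and guard above 4.6 N and angular speed of lap below 0.05 rad/s and horizontal distance between marker_mid and mark_spot below 0.015 m and z of marker_mid in the frame of lap between 0.016 and 0.024 m and angle between marker_mid's own z axis and vertical below 0.1 rad); the robot touches nothing.
It fails at once if the lap is shoved more than 12 mm along the bench or rocked by more than 0.08 rad (distance of stand from where it was at the start of the episode above 0.012 m or angle between stand's own z axis and vertical above 0.08 rad).
It fails at once if the plate is flung round faster than 5 rad/s (angular speed of lap above 5 rad/s).
It fails at once if a bystander is moved by more than 25 mm (distance of any of ring_clamp, compound_bar, stone_jar, findings_dish, hammer, screwdriver, bezel_punch_block from where it was at the start of the episode above 0.025 m).
It also fails if it takes over 72 s, if anything falls off the work surface, if the arm or the gripper's body presses on something with over 40 N, if the wrist force passes 120 N, or if a joint passes its speed limit or range.

### The arm

A 7-joint arm with a two-finger parallel gripper is mounted at the origin on the work surface. World frame = base frame: x ahead of the robot, y to its left, z up, the work surface at z = 0. Lengths are in m, angles in degrees, forces in N, time in s.
With the tool pointing down it reaches from about 0.425 to 0.875 m from the base axis. Payload 4.7 kg.
Tool frame: the origin (TCP) lies midway between the tips of the shut fingers; the grasp point (between the pads) lies env.grip_point_offset behind it (env.grip_point_offset is the distance from the TCP to the grasp point, in m); z points along the fingers, y is the line along which they close (so a half turn about z gives the same grasp; the last joint's range is limited). The gripper opens to 87 mm and grips with 3 to 60 N. Pads are 19 mm wide; open, the fingers measure 117 mm over their backs; the gripper's body (75 mm by 190 mm) begins 51 mm behind the grasp point.
Start: joints at [0.808, 18.392, -4.016, 83.108, 1.295, 78.541, -3.26], TCP at [0.65, -0, 0.223] pointing down, gripper open.
Joint ranges: [-163.93, 163.93], [-17.29, 119.83], [-79.2, 71.16], [3.27, 140.29], [-89.18, 269.18], [5.43, 117.66], [-154.24, 154.24]. Speed limits (degrees/s): [147.25, 147.25, 180, 180, 180, 180, 180].

### API

Orientations are given as [roll, pitch, yaw] about the fixed x, y, z axes, in that order (R = Rz(yaw) Ry(pitch) Rx(roll)).
In Python, from cell import env gives the robot as it stands.
- The arm moves only by the shell command python3 -m creep 'ROWS' [FORCE]. ROWS is a JSON object of lists of equal length, an entry for each row: "translation": the shift along the tool's x, y, z in units of 0.08 m (1.0 is 0.08 m), a list of three; "turn": the turn, a rotation vector about the tool's x, y, z in units of 180 degrees (1.0 is 180 degrees), a list of three; "grip": the opening, from 0 (shut) to 1 (fully open). In form: {"translation": [[x, y, z], ...], "turn": [[ax, ay, az], ...], "grip": [grip, ...]}. A call has 1 to 5 rows; each row shifts and turns the commanded pose from where the row before left it, along the tool's axes as they then stand; what a row does not reach is not made up. A row lasts 1/8 s, in which the tool goes at most 62.5 mm and 10.7 degrees, less where a joint would pass 70% of its speed; a pose out of reach is approached as far as the arm can. A call with a number of a shift or a turn outside -1 to 1 is refused whole. A call with a gripper value outside its range is refused whole. The fingers move at their own pace and stop on an object; FORCE is the grip in N (left out, the last holds). Time passes only in rows, so rows that do not move let the fingers close. It gives the time, the measured TCP pose, the force, the opening and the grip force at its end, in the units of the state.
- env.get_obs(): the state, without advancing time (a new reading comes with each control period).
- env.read_camera(name): name is "scene" or "side" or "wrist"; returns a dict with "frame" (384x512x3 uint8, red, green, blue), "z_map" (384x512 float32, m along the optical axis (not along the pixel's ray), 0 where there is no reading), "K" (3x3 intrinsics, pixels), "rvec" (rotation vector, rad) and "tvec" (3), from world to camera coordinates, as OpenCV has them. Camera axes: x right, y down, z forward; pixel columns grow to the right and rows downward; lengths in m; the calibration is good to about 2 mm. The wrist camera is an equidistant fisheye: a pixel r from the principal point sees the ray r / f radians off the axis. A picture is of the moment at which its call begins.
- env.sign_off(): hands the job in; it is judged then, once.
The state is a dict: "time_s": time; "qpos": joint angles; "joint_velocities": joint speeds; "effort": joint torques, N m; "tool_pos": TCP position; "tool_rot": TCP orientation; "force": force on the tool from outside, world axes, zero at the start; "wrist_torque": the same for the moment, N m; "grip_width": finger opening in m; "grasp_force": force on a finger pad.
Only numpy, scipy, OpenCV 4.12 (cv2) and the standard library are available. Lean on these libraries where they do the work, as an engineer would, in place of code of your own. Each camera call takes 0.05 s, during which the arm holds its last target. There are 200 camera calls.

## Working session

There is one attempt and no reset: what is moved stays moved. The work goes in short steps, Python scripts to look and compute and a shell command to move; the robot and the scene stay as the last step left them, time stands still between calls to the robot, and variables do not carry over. Pictures are saved under pics/ and viewed, at most 10 in all, crops included, and the job is handed in when it is done.

```bash
ls; mkdir -p pics
cat > h.py <<'E'
import numpy as np, cv2
from cell import env
def shot(name,fn=None):
    c=env.read_camera(name)
    if fn: cv2.imwrite('pics/'+fn,c['frame'][:,:,::-1])
    return c
def cloud(c):
    K=c['K'];R=cv2.Rodrigues(np.array(c['rvec'],float))[0];t=np.array(c['tvec'],float).ravel()
    v,u=np.mgrid[:384,:512];z=c['z_map']
    P=np.stack([(u-K[0,2])/K[0,0]*z,(v-K[1,2])/K[1,1]*z,z],-1)
    return (P-t)@R
E
python3 - <<'E'
from h import *
a=shot('scene','a.png');b=shot('side','b.png')
np.savez('s0.npz',P=cloud(a),F=a['frame'],Q=cloud(b),G=b['frame'])
o=env.get_obs();print(o, env.grip_point_offset)
E
```

```text
pics
{'time_s': 0.1, 'qpos': array([ 0.80670976, 18.4361713 , -4.0158841 , 83.16896807,  1.29334152,
       78.5393653 , -3.25860466]), 'joint_velocities': array([-0.0422833 , -0.10541212,  0.0578513 , -0.12477733,  0.05599611,
        0.03837208, -0.02942057]), 'effort': array([ 1.37795760e-04, -4.92569017e+01, -4.06077392e-01, -3.13399816e+01,
       -6.42974046e-02,  3.95253638e-02,  6.49213871e-05]), 'tool_pos': array([ 6.49504077e-01, -2.18029065e-05,  2.21546253e-01]), 'tool_rot': array([-1.79900636e+02,  3.67660525e-03,  9.00043105e+01]), 'force': array([ 0.28269488, -0.59292616, -0.44798512]), 'wrist_torque': array([ 0.01425916, -0.04819455,  0.01170951]), 'grasp_force': 0.0, 'grip_width': 0.08709060356294754} 0.0187
```

View pics/a.png

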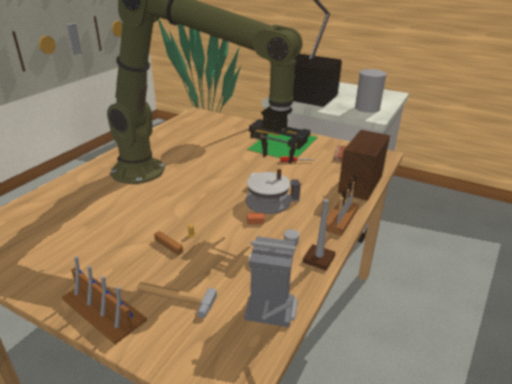

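View pics/b.png

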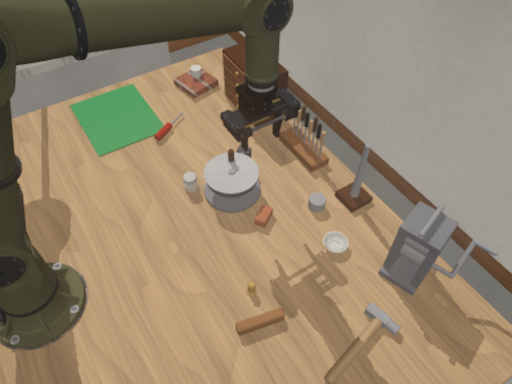

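The scene view shows the lap at about (268,188), the knob at (278,175), the dark guide block at (295,190) and the brass marker at (191,231). The side view shows the plate at (232,172), the knob at (231,155) and the marker at (252,288).

Run:
```python
import numpy as np,cv2
d=np.load('s0.npz')
for P,F,n in((d['P'],d['F'],'scene'),(d['Q'],d['G'],'side')):
    X,Y,Z=P[...,0],P[...,1],P[...,2]
    box=(X>.4)&(X<.9)&(abs(Y)<.4)
    top=box&(abs(Z-.085)<.004)
    # largest blob of top
    k,l,s,c=cv2.connectedComponentsWithStats(top.astype(np.uint8));i=1+np.argmax(s[1:,4]);m=l==i
    p=P[m][:,:2]; (cx,cy),r=cv2.minEnclosingCircle(p.astype(np.float32))
    print(n,'plate',len(p),cx,cy,r,np.median(Z[m]))
    D=np.hypot(X-cx,Y-cy)
    kn=(D<.07)&(Z>.100)&(Z<.135); q=P[kn];print('knob',len(q),np.median(q,0) if len(q) else 0,q.min(0),q.max(0))
    g=(D>.087)&(D<.135)&(Z>.068)&(Z<.084);q=P[g];print('guard',len(q));
    if len(q):print(np.median(q,0),q.min(0),q.max(0))
    hsv=cv2.cvtColor(F,cv2.COLOR_RGB2HSV)
    u,v=((191,231),(252,288))[n=='side']
    w=P[v-10:v+10,u-10:u+10].reshape(-1,3);w=w[(w[:,2]>.008)&(w[:,2]<.05)]
    print('marker',len(w),w.mean(0),w.min(0),w.max(0))
    t=w[w[:,2]>.035];print(' top',t.mean(0),len(t), hsv[v,u])
    o=(D<.2)&(D>.09)&(Z>.015)&(Z<.06)
    k,l,s,c=cv2.connectedComponentsWithStats(o.astype(np.uint8))
    for j in range(1,k):
        if s[j,4]>8:print('  other',c[j],s[j,4],P[l==j].mean(0),P[l==j].max(0))
```

```text
scene plate 727 0.5933356881141663 0.05908232927322388 0.08274701237678528 0.08543358891121881
knob 38 [0.61742295 0.09289866 0.11594948] [0.60835521 0.08609555 0.10119704] [0.62466315 0.10297708 0.12905731]
guard 65
[0.67721277 0.11663588 0.07682272] [0.65211457 0.09934941 0.0683258 ] [0.69726017 0.14749242 0.08111352]
marker 58 [ 0.46736664 -0.25827289  0.02730693] [ 0.45465273 -0.26530065  0.00804247] [ 0.47475752 -0.2464404   0.04486256]
 top [ 0.46573239 -0.25711003  0.03898445] 20 [ 20 166 134]
  other [252.85714286 173.92857143] 14 [0.48279149 0.14087015 0.05019295] [0.49175522 0.15980678 0.05228306]
  other [295.28125 192.8125 ] 96 [0.68059892 0.1109952  0.03869171] [0.6975651  0.12945854 0.05971665]
  other [255.42465753 216.88356164] 146 [ 0.61702041 -0.08549366  0.02572079] [ 0.64791536 -0.05178936  0.03150783]
side plate 1596 0.5898503065109253 0.05912960320711136 0.08229655772447586 0.08617712826296643
knob 61 [0.60916576 0.09538025 0.11913486] [0.60202715 0.08841859 0.10002779] [0.61990744 0.10848551 0.1313064 ]
guard 84
[0.66682105 0.12127213 0.0779992 ] [0.64891374 0.10278474 0.06902678] [0.69229944 0.14791199 0.08323043]
marker 90 [ 0.45767429 -0.25595665  0.03071674] [ 0.44765098 -0.26351807  0.00803712] [ 0.46991666 -0.24472579  0.04392611]
 top [ 0.45928926 -0.25377837  0.03965396] 47 [ 19 131 148]
  other [189.54054054 179.9954955 ] 222 [0.48784064 0.13160834 0.04103792] [0.5091266  0.1584901  0.05755771]
  other [262.90082645 214.19421488] 242 [ 0.60809211 -0.08177406  0.02733724] [ 0.64337595 -0.04905384  0.03453666]
```

```bash
python3 -m creep '{"translation":[[0.3,-0.115,0.06],[0.3,-0.115,0.06],[0.3,-0.115,0.06],[0.3,-0.115,0.06],[0,0,0]],"turn":[[0,0,0],[0,0,0],[0,0,0],[0,0,0],[0,0,0.057]],"grip":[1,1,1,1,1]}' 15; python3 -m creep '{"translation":[[0,0,0],[0,0,0],[0,0,0]],"turn":[[0,0,0.057],[0,0,0.057],[0,0,0]],"grip":[0.6,0.6,0.6]}'
python3 - <<'E'
from h import *
c=shot('wrist','w1.png');np.savez('w1.npz',**{k:np.array(c[k]) for k in c});print(c['K'],env.get_obs()['qpos'])
E
```

```text
time_s: 0.72
tool_pos: [0.6116, 0.0993, 0.2023]
tool_rot: [-179.9, -0.0, 79.8]
force: [0.9, -1.2, 0.0]
grip_width: 0.087
grasp_force: 0.0
time_s: 1.1
tool_pos: [0.6129, 0.096, 0.2029]
tool_rot: [-180.0, 0.0, 59.3]
force: [0.0, 0.4, 0.3]
grip_width: 0.065
grasp_force: 0.0
[[297.31863964   0.         252.29916203]
 [  0.         297.31863964 186.72239818]
 [  0.           0.           1.        ]] [ -8.40871402  15.41615801  -3.56551743  89.13792283   0.98420983
  75.52177471 -42.67234077]
```

View pics/w1.png

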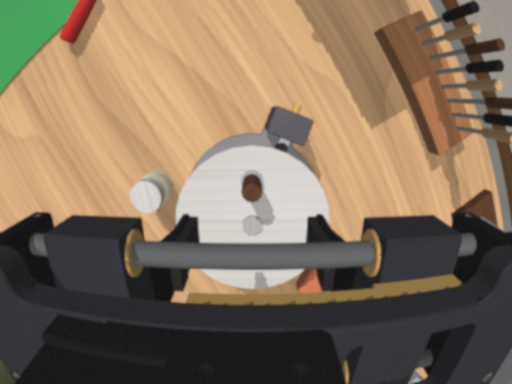

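The wrist view shows the plate around (252,212), the spindle centre at (252,226), the knob at (252,187) and the block at (290,126).

```bash
cat >> h.py <<'E'
def fcloud(c):
    K=c['K'];R=cv2.Rodrigues(np.array(c['rvec'],float))[0];t=np.array(c['tvec'],float).ravel()
    v,u=np.mgrid[:384,:512].astype(float);x=(u-K[0,2])/K[0,0];y=(v-K[1,2])/K[1,1]
    r=np.hypot(x,y)+1e-9;s=np.tan(np.minimum(r,1.5))/r;z=c['z_map']
    return (np.stack([x*s*z,y*s*z,z],-1)-t)@R
E
python3 - <<'E'
from h import *
c=dict(np.load('w1.npz'));P=fcloud(c);X,Y,Z=P[...,0],P[...,1],P[...,2]
print('hub',P[226,252],'plate pts',P[210,210],P[260,300])
m=(abs(Z-.085)<.004)&(np.hypot(X-.591,Y-.059)<.11);p=P[m][:,:2].astype(np.float32)
h=cv2.convexHull(p);print('plate',cv2.minEnclosingCircle(h),np.median(Z[m]))
k=(np.hypot(X-.613,Y-.096)<.03)&(Z>.121)&(Z<.13);print('knobtop',k.sum(),P[k].mean(0),P[k].min(0),P[k].max(0))
g=(np.hypot(X-.672,Y-.122)<.04)&(abs(Z-.078)<.0025);g[160:]=False
print('guard',g.sum(),cv2.minAreaRect(P[g][:,:2].astype(np.float32)))
E
```

```text
hub [0.58988495 0.05694987 0.08606515] plate pts [0.56239233 0.09312753 0.08602848] [0.64042643 0.11480033 0.29044952]
plate ((0.5907342433929443, 0.05814892426133156), 0.08040349930524826) 0.08478928684431258
knobtop 334 [0.61414987 0.09838127 0.1252451 ] [0.60516719 0.08943601 0.12117605] [0.62245876 0.10646138 0.12753557]
guard 1287 ((0.668258786201477, 0.12054071575403214), (0.04066825285553932, 0.04032853990793228), 40.02083969116211)
```

```bash
python3 -m creep '{"translation":[[0.018,0,0.35],[0,0,0.35],[0,0,0.35],[0,0,0.32],[0,0,0]],"turn":[[0,0,0],[0,0,0],[0,0,0],[0,0,0],[0,0,0]],"grip":[0.6,0.6,0.6,0.6,0.6]}' 20; python3 -m creep '{"translation":[[0,0,0],[0,0,0],[0,0,0],[0,0,0],[0,0,0]],"turn":[[0,0,0],[0,0,0],[0,0,0],[0,0,0],[0,0,0]],"grip":[0,0,0,0,0]}'
```

```text
time_s: 1.78
tool_pos: [0.612, 0.0968, 0.0913]
tool_rot: [-179.8, 0.2, 59.4]
force: [0.4, 0.3, -0.2]
grip_width: 0.0523
grasp_force: 0.0
time_s: 2.4
tool_pos: [0.6141, 0.0973, 0.0942]
tool_rot: [180.0, -0.0, 59.2]
force: [-0.6, 0.4, 1.7]
grip_width: 0.0172
grasp_force: 20.0
```

```bash
python3 -m creep '{"translation":[[-0.002,-0.049,0],[-0.002,-0.049,0],[-0.002,-0.049,0],[-0.002,-0.049,0],[-0.002,-0.049,0]],"turn":[[0,0,-0.0278],[0,0,-0.0278],[0,0,-0.0278],[0,0,-0.0278],[0,0,-0.0278]],"grip":[0,0,0,0,0]}'
```

```text
time_s: 3.02
tool_pos: [0.596, 0.1037, 0.0942]
tool_rot: [179.9, -0.0, 84.4]
force: [0.6, 0.6, 0.5]
grip_width: 0.0172
grasp_force: 20.0
```

```bash
python3 -m creep '{"translation":[[-0.0005,-0.0245,0],[-0.0005,-0.0245,0],[-0.0005,-0.0245,0],[-0.0005,-0.0245,0],[-0.0005,-0.0245,0]],"turn":[[0,0,-0.0139],[0,0,-0.0139],[0,0,-0.0139],[0,0,-0.0139],[0,0,-0.0139]],"grip":[0,0,0,0,0]}'
```

```text
time_s: 3.65
tool_pos: [0.5862, 0.1039, 0.0942]
tool_rot: [179.9, -0.0, 96.9]
force: [1.0, 1.2, 0.6]
grip_width: 0.0172
grasp_force: 20.0
```

```bash
python3 -m creep '{"translation":[[-0.0005,-0.0245,0],[-0.0005,-0.0245,0],[-0.0005,-0.0245,0],[-0.0005,-0.0245,0],[-0.0005,-0.0245,0]],"turn":[[0,0,-0.0139],[0,0,-0.0139],[0,0,-0.0139],[0,0,-0.0139],[0,0,-0.0139]],"grip":[0,0,0,0,0]}'
```

```text
time_s: 4.28
tool_pos: [0.5772, 0.1021, 0.0942]
tool_rot: [179.8, -0.0, 109.4]
force: [3.0, 2.0, -0.2]
grip_width: 0.0176
grasp_force: 20.0
```

```bash
python3 -m creep '{"translation":[[-0.0005,-0.0245,0],[-0.0005,-0.0245,0],[-0.0005,-0.0245,0],[-0.0005,-0.0245,0],[-0.0005,-0.0245,0]],"turn":[[0,0,-0.0139],[0,0,-0.0139],[0,0,-0.0139],[0,0,-0.0139],[0,0,-0.0139]],"grip":[0,0,0,0,0]}'
```

```text
time_s: 4.9
tool_pos: [0.5695, 0.099, 0.0943]
tool_rot: [179.6, 0.0, 121.9]
force: [5.8, 3.9, -3.0]
grip_width: 0.0172
grasp_force: 20.0
```

```bash
python3 -m creep '{"translation":[[-0.0005,-0.0245,0],[-0.0005,-0.0245,0],[-0.0005,-0.0245,0],[-0.0005,-0.0245,0],[-0.0005,-0.0245,0]],"turn":[[0,0,-0.0139],[0,0,-0.0139],[0,0,-0.0139],[0,0,-0.0139],[0,0,-0.0139]],"grip":[0,0,0,0,0]}'
```

```text
time_s: 5.52
tool_pos: [0.5614, 0.0937, 0.0942]
tool_rot: [179.7, 0.0, 134.5]
force: [4.7, 5.4, -2.8]
grip_width: 0.0172
grasp_force: 20.0
```

```bash
python3 -m creep '{"translation":[[-0.0005,-0.0245,0],[-0.0005,-0.0245,0],[-0.0005,-0.0245,0]],"turn":[[0,0,-0.0139],[0,0,-0.0139],[0,0,-0.0139]],"grip":[0,0,0]}'
```

```text
time_s: 5.9
tool_pos: [0.5565, 0.089, 0.0942]
tool_rot: [179.8, -0.0, 142.0]
force: [1.7, 4.0, -0.0]
grip_width: 0.0175
grasp_force: 20.0
```

```bash
python3 -m creep '{"translation":[[-0.0005,-0.0245,0],[-0.0005,-0.0245,0],[-0.0005,-0.0245,0]],"turn":[[0,0,-0.0139],[0,0,-0.0139],[0,0,-0.0139]],"grip":[0,0,0]}'
```

```text
time_s: 6.28
tool_pos: [0.552, 0.083, 0.0942]
tool_rot: [179.9, -0.1, 149.4]
force: [-1.8, 2.0, 3.3]
grip_width: 0.0174
grasp_force: 20.0
```

```bash
python3 -m creep '{"translation":[[-0.0005,-0.0245,0],[-0.0005,-0.0245,0],[-0.0005,-0.0245,0]],"turn":[[0,0,-0.0139],[0,0,-0.0139],[0,0,-0.0139]],"grip":[0,0,0]}'
```

```text
time_s: 6.65
tool_pos: [0.5491, 0.0777, 0.0942]
tool_rot: [180.0, -0.1, 156.9]
force: [-2.9, 2.1, 2.5]
grip_width: 0.0173
grasp_force: 20.0
```

The drag is 0.7 N outside the bump and peaks at about 7 N, symmetric about a knob bearing of 123°. I'm turning back to that bearing.

```bash
python3 -m creep '{"translation":[[-0.0008,0.0304,0],[-0.0008,0.0304,0],[-0.0008,0.0304,0],[-0.0008,0.0304,0],[-0.0008,0.0304,0]],"turn":[[0,0,0.0172],[0,0,0.0172],[0,0,0.0172],[0,0,0.0172],[0,0,0.0172]],"grip":[0,0,0,0,0]}'; python3 -m creep '{"translation":[[-0.0008,0.0304,0],[-0.0008,0.0304,0],[-0.0008,0.0304,0],[-0.0008,0.0304,0],[0,0,0]],"turn":[[0,0,0.0172],[0,0,0.0172],[0,0,0.0172],[0,0,0.0172],[0,0,0]],"grip":[0,0,0,0,0]}';python3 -m creep '{"translation":[[0,0,0],[0,0,0]],"turn":[[0,0,0],[0,0,0]],"grip":[0,0]}'
```

```text
time_s: 7.28
tool_pos: [0.5549, 0.0871, 0.0941]
tool_rot: [-179.9, -0.1, 141.2]
force: [-3.9, -0.8, 5.0]
grip_width: 0.0171
grasp_force: 20.0
time_s: 7.9
tool_pos: [0.5609, 0.0933, 0.0941]
tool_rot: [-179.8, -0.1, 128.9]
force: [-5.8, -1.3, 6.4]
grip_width: 0.0174
grasp_force: 20.0
time_s: 8.15
tool_pos: [0.561, 0.0933, 0.0941]
tool_rot: [-179.8, -0.1, 128.9]
force: [-6.5, -1.2, 5.8]
grip_width: 0.0175
grasp_force: 20.0
```

```bash
python3 -m creep '{"translation":[[-0.001,0.025,0],[-0.001,0.025,0],[-0.001,0.022,0],[0,0,0],[0,0,0]],"turn":[[0,0,0.013],[0,0,0.013],[0,0,0.013],[0,0,0],[0,0,0]],"grip":[0,0,0,0,0]}'
```

```text
time_s: 8.78
tool_pos: [0.5654, 0.0966, 0.0941]
tool_rot: [-179.7, -0.1, 121.9]
force: [-5.7, -0.5, 6.8]
grip_width: 0.0172
grasp_force: 20.0
```

```bash
python3 -m creep '{"translation":[[0,0,0],[0,0,0],[0,0,0],[0,0,0]],"turn":[[0,0,0],[0,0,0],[0,0,0],[0,0,0]],"grip":[0.45,0.45,0.45,0.45]}';python3 -m creep '{"translation":[[0,0,-0.3],[0,0,-0.3],[0,0,-0.3],[0,0,-0.3],[0,0,0]],"turn":[[0,0,0],[0,0,0],[0,0,0],[0,0,0],[0,0,0]],"grip":[0.45,0.45,0.45,0.45,0.45]}'
python3 - <<'E'
from h import *
c=shot('wrist','w2.png');P=fcloud(c);X,Y,Z=P[...,0],P[...,1],P[...,2]
k=(np.hypot(X-.566,Y-.096)<.03)&(Z>.121)&(Z<.13);print('knobtop',k.sum(),P[k].mean(0))
m=(abs(Z-.085)<.004)&(np.hypot(X-.591,Y-.059)<.11);print('plate',cv2.minEnclosingCircle(cv2.convexHull(P[m][:,:2].astype(np.float32))))
print(env.get_obs()['qpos'])
for n,ce in(('scene',(.466,-.257)),('side',(.459,-.255))):
    c=shot(n);P=cloud(c);X,Y,Z=P[...,0],P[...,1],P[...,2]
    hsv=cv2.cvtColor(c['frame'],cv2.COLOR_RGB2HSV)
    m=(np.hypot(X-ce[0],Y-ce[1])<.14)&(Z>.015)&(Z<.06)
    kk,l,s,cc=cv2.connectedComponentsWithStats(m.astype(np.uint8))
    for j in range(1,kk):
        if s[j,4]>10: q=P[l==j];t=q[q[:,2]>q[:,2].max()-.006];print(n,cc[j],s[j,4],q.max(0),'top',t.mean(0),'rect',cv2.minAreaRect(q[:,:2].astype(np.float32)))
E
```

```text
time_s: 9.28
tool_pos: [0.5676, 0.0971, 0.0937]
tool_rot: [180.0, 0.0, 121.9]
force: [0.9, 0.6, 0.2]
grip_width: 0.0385
grasp_force: 0.0
time_s: 9.9
tool_pos: [0.5689, 0.0973, 0.1918]
tool_rot: [179.8, 0.1, 121.9]
force: [-0.3, -0.2, -0.4]
grip_width: 0.0393
grasp_force: 0.0
knobtop 363 [0.56549922 0.09726458 0.12516593]
plate ((0.5904337763786316, 0.05871928483247757), 0.08050297945737839)
[ -0.7218212   10.99328127 -13.16084746  96.23402791   2.6149573
  72.98076333  17.50508769]
scene [190.76470588 228.94117647] 51 [ 0.47648774 -0.24392198  0.04183936] top [ 0.4655009  -0.25650225  0.0383599 ] rect ((0.4664597511291504, -0.25682035088539124), (0.019538775086402893, 0.019235830754041672), 43.91484069824219)
scene [168.28076923 241.31153846] 260 [ 0.49596537 -0.31162037  0.03645258] top [ 0.44116382 -0.34206333  0.03183894] rect ((0.43547993898391724, -0.3419192135334015), (0.030120406299829483, 0.12237613648176193), 75.08798217773438)
side [250.64102564 285.87179487] 78 [ 0.46959029 -0.24446617  0.04758364] top [ 0.46028139 -0.25417152  0.04329556] rect ((0.4585346579551697, -0.2539433240890503), (0.017812293022871017, 0.017586013302206993), 57.78953552246094)
side [259.03722504 320.09306261] 591 [ 0.48966897 -0.31480068  0.03665291] top [ 0.4325932  -0.33839796  0.03226182] rect ((0.430909126996994, -0.33813193440437317), (0.02595093846321106, 0.1197466105222702), 77.48623657226562)
```

View pics/w2.png

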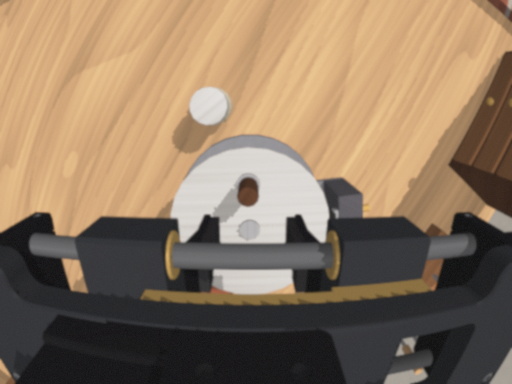

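The plate has stayed put, with the knob seen at 122.7°. Now the marker.

```bash
python3 -m creep '{"translation":[[0,0,0],[0,0,0],[0,0,0],[-0.4,-0.12,0],[-0.55,-0.166,0]],"turn":[[0,0,0.059],[0,0,0.059],[0,0,0.059],[0,0,0],[0,0,0]],"grip":[0.6,0.6,0.6,0.6,0.6]}'; python3 -m creep '{"translation":[[-0.55,-0.166,0],[-0.55,-0.166,0],[-0.55,-0.166,0],[-0.55,-0.166,0],[-0.55,-0.166,0]],"turn":[[0,0,0],[0,0,0],[0,0,0],[0,0,0],[0,0,0]],"grip":[0.6,0.6,0.6,0.6,0.6]}';python3 -m creep '{"translation":[[-0.5,-0.16,0],[-0.21,-0.06,0.2],[0,0,0.2],[0,0,0]],"turn":[[0,0,0],[0,0,0],[0,0,0],[0,0,0]],"grip":[0.6,0.6,0.6,0.6]}'
python3 - <<'E'
from h import *
o=env.get_obs();print(o['tool_pos'],o['tool_rot'])
c=shot('wrist','w3.png');P=fcloud(c);X,Y,Z=P[...,0],P[...,1],P[...,2]
m=(np.hypot(X-.4625,Y+.2555)<.035)&(Z>.03)&(Z<.05)
print(m.sum(),P[m].mean(0),P[m].min(0),P[m].max(0))
E
```

```text
time_s: 10.68
tool_pos: [0.5438, 0.0215, 0.1881]
tool_rot: [-179.9, -0.0, 90.2]
force: [0.4, -0.3, 0.1]
grip_width: 0.0523
grasp_force: 0.0
time_s: 11.3
tool_pos: [0.4772, -0.2002, 0.1884]
tool_rot: [-179.9, -0.0, 90.1]
force: [1.0, -0.1, 0.5]
grip_width: 0.052
grasp_force: 0.0
time_s: 11.8
tool_pos: [0.4603, -0.2531, 0.155]
tool_rot: [-179.8, -0.2, 90.2]
force: [-0.0, 0.5, -0.3]
grip_width: 0.0524
grasp_force: 0.0
[ 0.46026538 -0.25307275  0.15498583] [-1.79759830e+02 -1.71990508e-01  9.02038513e+01]
325 [ 0.46231425 -0.25276255  0.03825035] [ 0.45308435 -0.26370242  0.03038677] [ 0.47177134 -0.24432049  0.04181786]
```

View pics/w3.png

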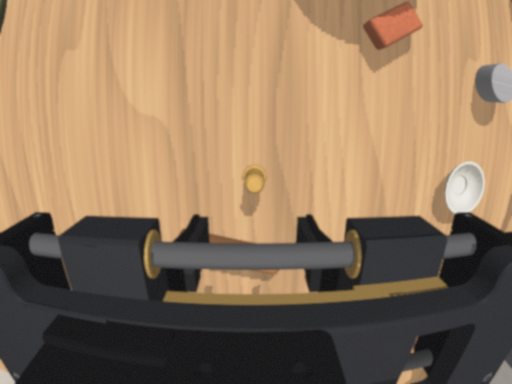

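The marker stands at (254,180), clear between the finger lines.

```bash
python3 -m creep '{"translation":[[-0.012,0.027,0.4],[0,0,0.4],[0,0,0.4],[0,0,0.4],[0,0,0.2]],"turn":[[0,0,0],[0,0,0],[0,0,0],[0,0,0],[0,0,0]],"grip":[0.6,0.6,0.6,0.6,0.6]}' 20; python3 -m creep '{"translation":[[0,0,0],[0,0,0],[0,0,0],[0,0,0],[0,0,0]],"turn":[[0,0,0],[0,0,0],[0,0,0],[0,0,0],[0,0,0]],"grip":[0.6,0,0,0,0]}'; python3 -m creep '{"translation":[[0,0,0],[0,0,0],[0,0,-0.3],[0,0,-0.6],[0,0,-0.6]],"turn":[[0,0,0],[0,0,0],[0,0,0],[0,0,0],[0,0,0]],"grip":[0,0,0,0,0]}'
```

```text
time_s: 12.48
tool_pos: [0.4632, -0.255, 0.0125]
tool_rot: [-179.9, -0.1, 90.2]
force: [-0.5, 0.6, 0.5]
grip_width: 0.0524
grasp_force: 0.0
time_s: 13.1
tool_pos: [0.4633, -0.2571, 0.0142]
tool_rot: [180.0, 0.0, 90.0]
force: [-0.2, 0.2, 1.2]
grip_width: 0.0203
grasp_force: 0.2
time_s: 13.72
tool_pos: [0.4626, -0.2566, 0.1344]
tool_rot: [-179.9, -0.0, 90.1]
force: [1.5, -0.3, -0.5]
grip_width: 0.0197
grasp_force: 20.0
```

```bash
python3 -m creep '{"translation":[[0,0,-0.4],[0.3,0.15,-0.4],[0.5,0.25,0],[0.5,0.25,0],[0.5,0.25,0]],"turn":[[0,0,0],[0,0,0],[0,0,0],[0,0,0],[0,0,0]],"grip":[0,0,0,0,0]}'; python3 -m creep '{"translation":[[0.5,0.25,0],[0.5,0.25,0],[0.5,0.25,0],[0.5,0.25,0],[0.4,0.18,0]],"turn":[[0,0,0],[0,0,0],[0,0,0],[0,0,0],[0,0,0]],"grip":[0,0,0,0,0]}';python3 -m creep '{"translation":[[0.2,0.1,0],[0,0,0],[0,0,0]],"turn":[[0,0,0],[0,0,0],[0,0,0]],"grip":[0,0,0]}'
python3 - <<'E'
from h import *
o=env.get_obs();T=o['tool_pos'];print(T,o['tool_rot'],o['grip_width'])
c=shot('wrist','w4.png');P=fcloud(c);X,Y,Z=P[...,0],P[...,1],P[...,2]
hsv=cv2.cvtColor(c['frame'],cv2.COLOR_RGB2HSV)
m=(np.hypot(X-T[0],Y-T[1])<.03)&(Z>.18)&(Z<.24)&(hsv[...,1]>110)
print('marker?',m.sum(),P[m].mean(0) if m.any() else 0,P[m].min(0),P[m].max(0))
k=(np.hypot(X-.566,Y-.096)<.03)&(Z>.121)&(Z<.13);print('knobtop',k.sum(),P[k].mean(0))
m=(abs(Z-.085)<.004)&(np.hypot(X-.591,Y-.059)<.11);print('plate',cv2.minEnclosingCircle(cv2.convexHull(P[m][:,:2].astype(np.float32))))
g=(np.hypot(X-.672,Y-.122)<.035)&(abs(Z-.078)<.002);print('guard',cv2.minAreaRect(P[g][:,:2].astype(np.float32)))
E
```

```text
time_s: 14.35
tool_pos: [0.5353, -0.1115, 0.1975]
tool_rot: [-180.0, -0.0, 90.0]
force: [0.1, -0.1, -1.0]
grip_width: 0.0192
grasp_force: 20.0
time_s: 14.98
tool_pos: [0.6295, 0.0815, 0.197]
tool_rot: [-180.0, -0.0, 90.1]
force: [-0.5, -0.2, -1.2]
grip_width: 0.0196
grasp_force: 20.0
time_s: 15.35
tool_pos: [0.637, 0.093, 0.1976]
tool_rot: [-180.0, 0.1, 89.9]
force: [0.0, 0.3, 0.1]
grip_width: 0.0195
grasp_force: 20.0
[0.63696705 0.09295548 0.19762471] [-1.79974610e+02  9.01404644e-02  8.99207433e+01] 0.019464727673490622
marker? 1377 [0.6374681  0.10278739 0.20793944] [0.62613439 0.0952235  0.18622192] [0.64842809 0.10850183 0.22447206]
knobtop 328 [0.56690714 0.09712418 0.12513193]
plate ((0.5907713770866394, 0.058581963181495667), 0.0804150402545929)
guard ((0.6680516600608826, 0.12069978564977646), (0.039303217083215714, 0.0404985286295414), 38.077545166015625)
```

View pics/w4.png

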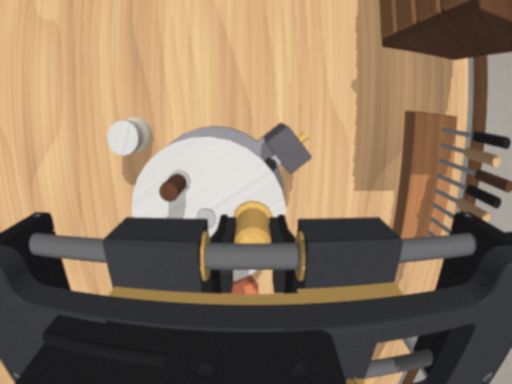

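The marker is held upright at (252,225), above the mark spot. I'm lowering it.

```bash
python3 -m creep '{"translation":[[0,0,0.4],[0,0,0.4],[0,0,0.3],[0,0,0.1],[0,0,0]],"turn":[[0,0,0],[0,0,0],[0,0,0],[0,0,0],[0,0,0]],"grip":[0,0,0,0,0]}'; python3 -m creep '{"translation":[[0,0,0.01],[0,0,0.01],[0,0,0]],"turn":[[0,0,0],[0,0,0],[0,0,0]],"grip":[0,0,0]}'
```

```text
time_s: 16.02
tool_pos: [0.6372, 0.0943, 0.102]
tool_rot: [-180.0, 0.0, 90.0]
force: [-0.3, -0.9, -1.0]
grip_width: 0.0197
grasp_force: 20.0
time_s: 16.4
tool_pos: [0.6375, 0.0954, 0.1007]
tool_rot: [179.9, -0.0, 90.1]
force: [0.1, 0.3, -1.1]
grip_width: 0.0193
grasp_force: 20.0
```

```bash
python3 -m creep '{"translation":[[0,0,0.01],[0,0,0],[0,0,0]],"turn":[[0,0,0],[0,0,0],[0,0,0]],"grip":[0,0,0]}'; python3 -m creep '{"translation":[[0,0,0.007],[0,0,0],[0,0,0]],"turn":[[0,0,0],[0,0,0],[0,0,0]],"grip":[0,0,0]}'
```

```text
time_s: 16.77
tool_pos: [0.6372, 0.0953, 0.0993]
tool_rot: [180.0, 0.0, 90.1]
force: [-0.5, 0.4, -0.4]
grip_width: 0.0194
grasp_force: 20.0
time_s: 17.15
tool_pos: [0.6373, 0.0953, 0.0992]
tool_rot: [180.0, 0.0, 90.1]
force: [-0.1, -1.5, 2.5]
grip_width: 0.0193
grasp_force: 20.0
```

Contact is made at about 2.5 N. I'm opening the fingers, backing straight up and checking.

```bash
python3 -m creep '{"translation":[[0,0,0],[0,0,0],[0,0,0],[0,0,0]],"turn":[[0,0,0],[0,0,0],[0,0,0],[0,0,0]],"grip":[0.5,0.5,0.5,0.5]}'; python3 -m creep '{"translation":[[0,0,-0.2],[0,0,-0.4],[0,0,-0.4],[0,0,-0.4],[0,0,0]],"turn":[[0,0,0],[0,0,0],[0,0,0],[0,0,0],[0,0,0]],"grip":[0.5,0.5,0.5,0.5,0.5]}';  python3 -m creep '{"translation":[[-0.3,0,0],[-0.3,0,0],[0,0,0],[0,0,0]],"turn":[[0,0,0],[0,0,0],[0,0,0],[0,0,0]],"grip":[0.5,0.5,0.5,0.5]}'
python3 - <<'E'
from h import *
c=shot('wrist','w5.png');P=fcloud(c);X,Y,Z=P[...,0],P[...,1],P[...,2]
k=(np.hypot(X-.566,Y-.096)<.03)&(Z>.121)&(Z<.13);K=P[k].mean(0)
m=(abs(Z-.085)<.003)&(np.hypot(X-.591,Y-.059)<.11);C,r=cv2.minEnclosingCircle(cv2.convexHull(P[m][:,:2].astype(np.float32)))
print('plate',C,r,'knob',K,np.degrees(np.arctan2(K[1]-C[1],K[0]-C[0])))
q=(np.hypot(X-.637,Y-.096)<.025)&(Z>.119)&(Z<.135);print('marker top',q.sum(),P[q].mean(0),P[q].min(0),P[q].max(0))
E
```

```text
time_s: 17.65
tool_pos: [0.6372, 0.0952, 0.0987]
tool_rot: [-180.0, 0.0, 90.1]
force: [0.2, -1.2, 0.6]
grip_width: 0.0423
grasp_force: 0.0
time_s: 18.27
tool_pos: [0.6393, 0.0958, 0.2155]
tool_rot: [179.6, -0.1, 90.1]
force: [0.8, -0.4, -0.5]
grip_width: 0.0434
grasp_force: 0.0
time_s: 18.77
tool_pos: [0.637, 0.0487, 0.2105]
tool_rot: [-180.0, -0.1, 90.1]
force: [0.1, 0.4, -0.2]
grip_width: 0.0435
grasp_force: 0.0
plate (0.5910868048667908, 0.058443501591682434) 0.08029387891292572 knob [0.56694916 0.09638692 0.12517689] 122.4624160759932
marker top 429 [0.6378635  0.09821231 0.12376749] [0.62859108 0.08887924 0.11917205] [0.64722898 0.10771365 0.12684606]
```

View pics/w5.png

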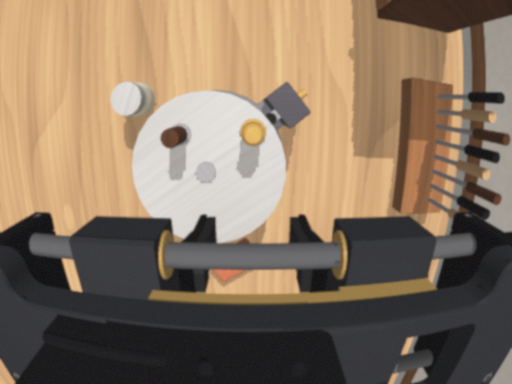

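The marker stands upright at (252,132), right in front of the block. The knob at (175,136) has not moved (122.5°), so I'm handing in.

```bash
python3 -c "
from cell import env
print(env.sign_off())"
```

```text
the job is handed in; nothing more can be done
None
```

The job is handed in, with no verdict shown: the plate is stopped at its tightest place (knob at about 122.5°, felt peak about 123° and 7 N), and the marker stands upright on the plate about 2 mm from the mark spot in front of the block.

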